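Sample containers into the analyser rack, in order

TASK

Move the four lidded sample containers from the grey plastic rack into the empty metal rack so that they stand in the same order counted from the knob end: the container nearest the knob on the grey rack goes into the pocket nearest the knob on the metal rack, and so on to the last. Stand each one upright on the floor of its own pocket and keep the containers upright all the way.

Things in the scene. Friction and masses are not known exactly. Their poses are not given: they have to be found in the camera images.
- full_rack: Grey plastic rack, full at the start. Origin: centre of underside. Four square pockets in a row along its y, centres y = -93, -31, 31, 93 mm, x = 0, 58 x 58 mm inside, floor 5 mm and 4 mm thick walls 14 mm above the table. Knob end: at y = -137 a block 22 mm long, 24 mm high, bearing a black knob 18 mm wide, top at 38 mm. 66 x 274 mm, fixed, any yaw.
- empty_rack: Bare metal rack, empty at the start, shaped like the grey one. Origin: centre of underside. Four square pockets in a row along its y, centres y = -93, -31, 31, 93 mm, x = 0, 58 x 58 mm inside, floor 5 mm and 4 mm thick walls 14 mm above the table. Knob end: at y = -137 a block 22 mm long, 24 mm high, bearing a black knob 18 mm wide, top at 38 mm. 66 x 274 mm, fixed, any yaw.
- tall: Tall slim container: round frosted body 30 mm across, white round lid 34 mm across and 18 mm high on top; 100 mm high in all. The lid (82 to 100 mm up) is a good place to grip; weighs about 60 g. Origin at the centre of its underside, z up. At the start it stands upright in one of the pockets of the full rack.
- squat: Short round container: frosted body 40 mm across, white lid 42 mm across and 18 mm high; 50 mm high, plus a rib 6 mm wide, 34 mm long and 6 mm high across the top of the lid. Grip the lid (32 to 50 mm up); about 60 g. Origin at the centre of its underside, z up. At the start it stands upright in one of the pockets of the full rack.
- square: Square bottle: frosted body 36 x 36 mm, 62 mm high, with a narrow white round cap 26 mm across and 18 mm high; 80 mm high in all. Grip two opposite flat sides, 40 to 60 mm up; about 90 g. Its sides are along its x and y axes, which at the start are the grey rack's. Origin at the centre of its underside, z up. At the start it stands upright in one of the pockets of the full rack.
- taper: Tapered cup: round frosted body 24 mm across at the foot and 33 mm at the top, overhanging plain white lid 36 mm across and 18 mm high; 66 mm high in all. Grip the lid (48 to 66 mm up); about 60 g. Origin at the centre of its underside, z up. At the start it stands upright in one of the pockets of the full rack.
- slip_tall: Flat paper slip, 42 x 34 mm, about 1 mm thick, lying fixed on the table in front of the full rack, on the rack's -x side, 60 mm from where the tall slim container stood at the start (in line with that pocket, across the row), with a dark silhouette of that container printed on it. Stays there as a record of the starting order; not to be handled. Origin at its centre.
- slip_squat: Flat paper slip, 42 x 34 mm, about 1 mm thick, lying fixed on the table in front of the full rack, on the rack's -x side, 60 mm from where the short round container stood at the start (in line with that pocket, across the row), with a dark silhouette of that container printed on it. Stays there as a record of the starting order; not to be handled. Origin at its centre.
- slip_square: Flat paper slip, 42 x 34 mm, about 1 mm thick, lying fixed on the table in front of the full rack, on the rack's -x side, 60 mm from where the square bottle stood at the start (in line with that pocket, across the row), with a dark silhouette of that container printed on it. Stays there as a record of the starting order; not to be handled. Origin at its centre.
- slip_taper: Flat paper slip, 42 x 34 mm, about 1 mm thick, lying fixed on the table in front of the full rack, on the rack's -x side, 60 mm from where the tapered cup stood at the start (in line with that pocket, across the row), with a dark silhouette of that container printed on it. Stays there as a record of the starting order; not to be handled. Origin at its centre.
There are look-alikes about, which are no part of the job. What is shaped like the square but purple or red is not meant.

How it is judged:
At the end, for the whole second after the job is handed in: Each container stands in the metal rack's pocket of the same count from the knob end as its starting pocket in the grey rack (as its slip shows), within 15 mm of the pocket's centre each way, underside within 4 mm of the pocket floor, upright within 0.12 rad, at rest (((y of slip_tall in the frame of full_rack between -0.113 and -0.073 m and y of tall in the frame of empty_rack between -0.108 and -0.078 m) or (y of slip_tall in the frame of full_rack between -0.051 and -0.011 m and y of tall in the frame of empty_rack between -0.046 and -0.016 m) or (y of slip_tall in the frame of full_rack between 0.011 and 0.051 m and y of tall in the frame of empty_rack between 0.016 and 0.046 m) or (y of slip_tall in the frame of full_rack between 0.073 and 0.113 m and y of tall in the frame of empty_rack between 0.078 and 0.108 m)) and x of tall in the frame of empty_rack between -0.015 and 0.015 m and z of tall in the frame of empty_rack between 0.001 and 0.009 m and angle between each of tall, squat, square, taper's own z axis and vertical below 0.12 rad and linear speed of each of tall, squat, square, taper below 0.02 m/s and angular speed of each of tall, squat, square, taper below 0.2 rad/s and ((y of slip_squat in the frame of full_rack between -0.113 and -0.073 m and y of squat in the frame of empty_rack between -0.108 and -0.078 m) or (y of slip_squat in the frame of full_rack between -0.051 and -0.011 m and y of squat in the frame of empty_rack between -0.046 and -0.016 m) or (y of slip_squat in the frame of full_rack between 0.011 and 0.051 m and y of squat in the frame of empty_rack between 0.016 and 0.046 m) or (y of slip_squat in the frame of full_rack between 0.073 and 0.113 m and y of squat in the frame of empty_rack between 0.078 and 0.108 m)) and x of squat in the frame of empty_rack between -0.015 and 0.015 m and z of squat in the frame of empty_rack between 0.001 and 0.009 m and ((y of slip_square in the frame of full_rack between -0.113 and -0.073 m and y of square in the frame of empty_rack between -0.108 and -0.078 m) or (y of slip_square in the frame of full_rack between -0.051 and -0.011 m and y of square in the frame of empty_rack between -0.046 and -0.016 m) or (y of slip_square in the frame of full_rack between 0.011 and 0.051 m and y of square in the frame of empty_rack between 0.016 and 0.046 m) or (y of slip_square in the frame of full_rack between 0.073 and 0.113 m and y of square in the frame of empty_rack between 0.078 and 0.108 m)) and x of square in the frame of empty_rack between -0.015 and 0.015 m and z of square in the frame of empty_rack between 0.001 and 0.009 m and ((y of slip_taper in the frame of full_rack between -0.113 and -0.073 m and y of taper in the frame of empty_rack between -0.108 and -0.078 m) or (y of slip_taper in the frame of full_rack between -0.051 and -0.011 m and y of taper in the frame of empty_rack between -0.046 and -0.016 m) or (y of slip_taper in the frame of full_rack between 0.011 and 0.051 m and y of taper in the frame of empty_rack between 0.016 and 0.046 m) or (y of slip_taper in the frame of full_rack between 0.073 and 0.113 m and y of taper in the frame of empty_rack between 0.078 and 0.108 m)) and x of taper in the frame of empty_rack between -0.015 and 0.015 m and z of taper in the frame of empty_rack between 0.001 and 0.009 m); the robot touches nothing.
It fails at once if a container is tipped over (leans more than 0.7 rad) (angle between any of tall, squat, square, taper's own z axis and vertical above 0.7 rad).
It also fails if it takes over 101 s, if anything falls off the work surface, if the arm or the gripper's body presses on something with over 40 N, if the wrist force passes 120 N, or if a joint passes its speed limit or range.

ROBOT

A 6-joint arm with a two-finger parallel gripper is mounted at the origin on the work surface. World frame = base frame: x ahead of the robot, y to its left, z up, the work surface at z = 0. Lengths are in m, angles in rad, forces in N, time in s.
With the tool pointing down it reaches from about 0.35 to 0.975 m from the base axis. Payload 4.9 kg.
Tool frame: the origin (TCP) lies where the fingers leave the gripper's body, on its centre line; the fingertips stand 73 mm ahead of it and the grasp point (between the pads) lies 54 mm ahead of it; z points along the fingers, y is the direction in which the jaws open and shut (so a half turn about z gives the same grasp; the last joint's range is limited). The gripper opens to 85 mm and grips with 20 to 120 N. Pads are 22 mm wide; open, the fingers measure 114 mm over their backs; the gripper's body (76 mm by 85 mm) begins 54 mm behind the grasp point. The pads swing forward as they close: fully open they stand 13 mm farther back than shut.
Start: joints at [-1.283, 0.053, 1.613, -0, 1.476, -0.119], TCP at [0.247, -0.574, 0.304] pointing down, gripper open.
Joint ranges: [-3.01, 3.01], [-1.01, 2.22], [0.06, 2.58], [-1.02, 4.17], [0.09, 2.62], [-3.14, 3.14]. Speed limits (rad/s): [2.57, 2.57, 3.14, 3.14, 3.14, 3.14].

INTERFACE

Orientations are given as a rotation vector (axis times angle).
In Python, from station import monitor, vision, workorder gives the robot as it stands.
- The arm moves only by the tool arm_command, never from a script. Its argument "rows" is text: rows parted by semicolons, each of 6 numbers parted by spaces: the shift along the world's x, y, z in mm, then the turn, a rotation vector about the world's x, y, z in degrees. In form: tx ty tz wx wy wz; .... A call has 1 to 12 rows; each row is the pose to reach, as a shift and turn from the pose measured when the call began; what a row does not reach only later rows make up. A row lasts 1/8 s, in which the tool goes at most 62.5 mm and 10.7 degrees, less where a joint would pass 70% of its speed; a pose out of reach is approached as far as the arm can. A call with a gripper value outside its range is refused whole. "jaw" is the opening, from 0 (shut) to 1 (fully open), set as the call begins (left out, the last holds). The fingers move at their own pace and stop on an object; "squeeze" is the grip in N (left out, the last holds). Time passes only in rows, so rows that repeat a pose let the fingers close. It gives the time, the measured TCP pose, the force and the opening at its end, in the units of the state.
- monitor.get_obs(): the state, without advancing time (a new reading comes with each control period).
- vision.get_image(name): name is "scene" or "top" or "wrist"; returns a dict with "frame" (400x640x3 uint8, red, green, blue), "vfov" (degrees; the focal length in pixels is half the picture's height over the tangent of half this angle, whatever the lens; pixels are square), "cx", "cy" (the principal point, pixels), "R" (3x3) and "t" (3): a world point X has camera coordinates R X + t; the wrist camera has in their place "T_tool_cam" (4x4, takes a point from camera to tool coordinates, whose origin is the TCP and whose axes are the flange's). Camera axes: x right, y down, z forward; pixel columns grow to the right and rows downward; lengths in m; the calibration is good to about 2 mm. A picture is of the moment at which its call begins: read the wrist's pose just before it. There is no depth.
- workorder.finish_job(): hands the job in, once; it reports no verdict.
The state is a dict: "t": time; "q": joint angles; "dq": joint speeds; "effort": joint torques, N m; "tool_pos": TCP position; "tool_rot": TCP orientation; "contact_force": force on the tool from outside, world axes, zero at the start; "wrist_torque": the same for the moment, N m; "opening": finger opening in m.
Only numpy, scipy, OpenCV 4.12 (cv2) and the standard library are available. Lean on these libraries where they do the work, as an engineer would, in place of code of your own. Each camera call takes 0.05 s, during which the arm holds its last target. There are 200 camera calls.

## Working session

There is one attempt and no reset: what is moved stays moved. The work goes in short steps, Python scripts to look and compute and a tool call to move; the robot and the scene stay as the last step left them, time stands still between calls to the robot, and variables do not carry over. Pictures are saved under pics/ and viewed, about 12 in all and at most 16, crops included, and the job is handed in when it is done.

Besides the shell and the picture viewer there is one more tool, called after "Request:" as name(argument=value, ...) on one line, values as JSON. arm_command: Moves the arm, as the interface text tells. Its arguments: {"type":"object","properties":{"rows":{"type":"string"},"jaw":{"type":"number"},"squeeze":{"type":"number"}},"required":["rows"]}

```bash
mkdir -p pics; ls
cat > h.py <<'E'
import numpy as np, cv2
from station import monitor, vision, workorder
def snap(n,f):
    o=monitor.get_obs(); d=vision.get_image(n); d['obs']=o
    cv2.imwrite(f'pics/{f}.png',d['frame'][:,:,::-1]); np.save(f'pics/{f}.npy',d,allow_pickle=True); return d
def load(f): return np.load(f'pics/{f}.npy',allow_pickle=True).item()
def Rt(d):
    if 'R' in d: return np.array(d['R']),np.array(d['t'])
    o=d['obs'];T=np.eye(4);T[:3,:3]=cv2.Rodrigues(np.array(o['tool_rot'],float))[0];T[:3,3]=o['tool_pos']
    W=np.linalg.inv(T@np.array(d['T_tool_cam'])); return W[:3,:3],W[:3,3]
def foc(d): return d['frame'].shape[0]/2/np.tan(np.radians(d['vfov']/2))
def ray(d,u,v,z):
    R,t=Rt(d);f=foc(d);r=R.T@np.array([(u-d['cx'])/f,(v-d['cy'])/f,1]);c=-R.T@t
    return c+r*(z-c[2])/r[2]
def proj(d,X):
    R,t=Rt(d);f=foc(d);p=R@np.array(X,float)+t;return np.array([d['cx']+f*p[0]/p[2],d['cy']+f*p[1]/p[2]])
E
python3 - <<'E'
from h import *
for n in('top','scene','wrist'):
    d=snap(n,n+'0');R,t=Rt(d);print(n,d['vfov'],d['cx'],d['cy'],-R.T@t,R.round(2).tolist(),[k for k in d if k not in('frame',)])
print(d['obs'])
E
```

```text
pics
top 48.49246593931743 313.1089025718899 200.46174258389294 [ 0.46166905 -0.00508621  0.98585031] [[-0.03, -1.0, 0.01], [-0.99, 0.03, -0.1], [0.1, -0.01, -0.99]] ['vfov', 'cx', 'cy', 'R', 't', 'obs']
scene 45.56959300776475 325.44959227301473 196.93737701128342 [1.36188837 0.16195897 0.62339238] [[-0.2, 0.98, -0.02], [0.56, 0.1, -0.82], [-0.8, -0.17, -0.57]] ['vfov', 'cx', 'cy', 'R', 't', 'obs']
wrist 67.3704236859279 318.2000721478697 200.84082143264112 [ 0.31951194 -0.54166475  0.37304095] [[0.4, -0.92, -0.0], [-0.87, -0.38, 0.31], [-0.28, -0.12, -0.95]] ['vfov', 'cx', 'cy', 'T_tool_cam', 'obs']
{'t': 0.1, 'q': array([-1.28302539e+00,  5.33258191e-02,  1.61414079e+00, -3.12771978e-05,
        1.47601244e+00, -1.18997016e-01]), 'dq': array([ 3.59734584e-04, -3.45509084e-03, -4.05378104e-03,  8.63160457e-04,
        1.50087134e-05,  1.23246611e-03]), 'effort': array([ 1.03640530e-03, -3.94902885e+01, -3.71361744e+01, -1.02105032e-04,
        3.90881411e-03,  1.16126398e-05]), 'tool_pos': array([ 0.24715156, -0.57359389,  0.30277365]), 'tool_rot': array([-3.07500093e+00, -6.34179139e-01,  2.98306956e-04]), 'contact_force': array([-0.61855872,  0.52267842, -0.69295549]), 'wrist_torque': array([0.02244919, 0.04959722, 0.00179574]), 'opening': 0.0855892654231716}
```

View pics/top0.png

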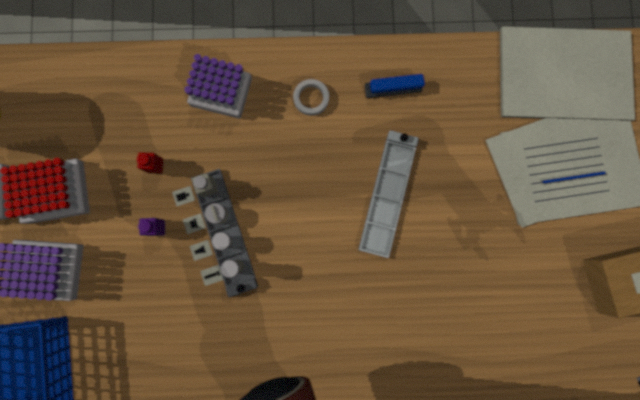

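View pics/scene0.png

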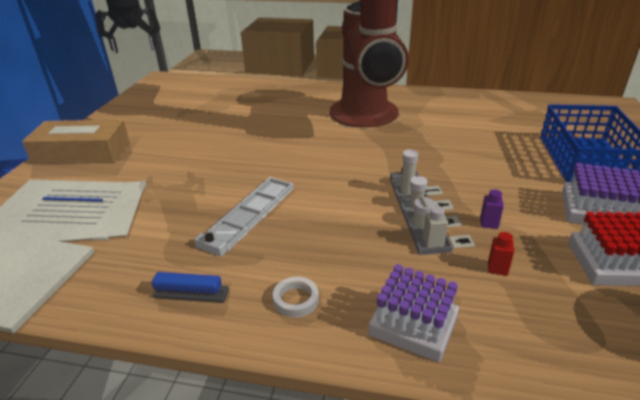

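Run:
```python
from h import *
d=load('top0');s=load('scene0')
a=cv2.resize(d['frame'][155:305,160:265],None,fx=4,fy=4,interpolation=cv2.INTER_CUBIC)
b=cv2.resize(s['frame'][140:260,385:485],None,fx=4,fy=4,interpolation=cv2.INTER_CUBIC)
c=np.zeros((600,800,3),np.uint8);a=cv2.resize(a,(400,571));c[:571,:400]=a;c[:480,400:]=b
cv2.imwrite('pics/crop1.png',c[:,:,::-1])
g=d['frame'];hsv=cv2.cvtColor(g,cv2.COLOR_RGB2HSV)
m=((hsv[...,1]<60)&(hsv[...,2]>90)).astype(np.uint8)
m=cv2.morphologyEx(m,cv2.MORPH_CLOSE,np.ones((3,3)))
cs,_=cv2.findContours(m,cv2.RETR_EXTERNAL,cv2.CHAIN_APPROX_NONE)
for k in cs:
    if cv2.contourArea(k)<60: continue
    r=cv2.minAreaRect(k);print('bright',cv2.contourArea(k),np.round(r[0]),np.round(r[1]),round(r[2]))
    if 350<r[0][0]<430 and 150<r[0][1]<250: print(np.array([ray(d,*p,0.014)[:2] for p in cv2.boxPoints(r)]).round(4), ray(d,*r[0],.014))
m=(hsv[...,2]<45).astype(np.uint8)
cs,_=cv2.findContours(m,cv2.RETR_EXTERNAL,cv2.CHAIN_APPROX_NONE)
for k in cs:
    if cv2.contourArea(k)<8: continue
    r=cv2.minAreaRect(k);print('dark',cv2.contourArea(k),np.round(r[0],1),np.round(r[1]),ray(d,*r[0],.038).round(4))
```

```text
bright 87.0 [636. 282.] [19.  7.] 90
bright 490.0 [220. 271.] [17. 37.] 72
bright 248.0 [200. 250.] [15. 19.] 72
bright 390.5 [ 41. 269.] [65. 57.] 6
bright 232.0 [220. 241.] [17. 18.] 72
bright 372.5 [205. 218.] [18. 41.] 61
bright 239.0 [183. 196.] [15. 18.] 73
bright 171.5 [201. 183.] [16. 16.] 74
bright 70.5 [ 78. 184.] [52. 11.] 75
bright 3607.5 [388. 194.] [ 32. 125.] 14
[[ 0.4502 -0.1071]
 [ 0.7171 -0.1855]
 [ 0.6976 -0.2537]
 [ 0.4316 -0.1734]] [ 0.57220662 -0.17937501  0.014     ]
bright 930.0 [310.  96.] [34. 35.] 90
bright 270.0 [217.  88.] [53. 44.] 14
bright 24468.5 [561. 123.] [201. 152.] 86
bright 4693.5 [176.  29.] [ 28. 352.] 90
dark 1007.5 [277.5 388. ] [22. 73.] [0.174  0.0715 0.038 ]
dark 70.0 [241.5 288. ] [ 9. 11.] [0.3788 0.1428 0.038 ]
dark 12.0 [228. 281.] [4. 4.] [0.3941 0.171  0.038 ]
dark 15.0 [219.  253.5] [5. 4.] [0.4522 0.1894 0.038 ]
dark 18.5 [199.6 249.7] [4. 8.] [0.4615 0.2303 0.038 ]
dark 14.0 [210.  225.5] [6. 4.] [0.512  0.2081 0.038 ]
dark 26.5 [193.2 224. ] [6. 5.] [0.5164 0.244  0.038 ]
dark 109.5 [160.  226.5] [15.  8.] [0.513  0.3144 0.038 ]
dark 16.5 [201.6 198.2] [8. 4.] [0.5711 0.2258 0.038 ]
dark 34.0 [182.1 195.9] [ 5. 10.] [0.5771 0.2674 0.038 ]
dark 127.5 [220.5 190.9] [21. 22.] [0.5856 0.1851 0.038 ]
dark 29.5 [403.8 137.2] [6. 6.] [ 0.692  -0.2147  0.038 ]
dark 150.5 [394.5  92.6] [ 5. 53.] [ 0.7929 -0.1995  0.038 ]
```

View pics/crop1.png

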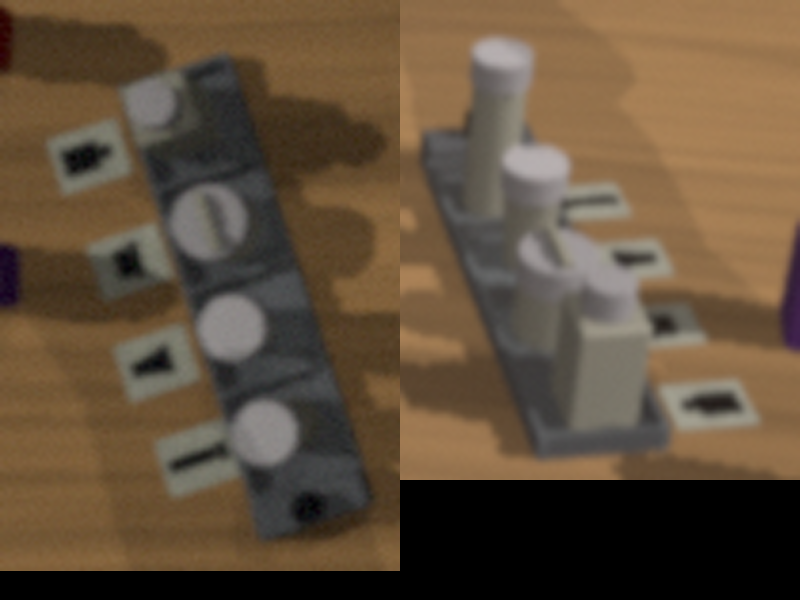

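```bash
cat > geo.py <<'E'
from h import *
d=load('top0')
a=ray(d,200,249.8,.001);b=ray(d,182.8,196,.001);kn=ray(d,241.5,288,.038)
e=(b-a)[:2];print('slip dist',np.linalg.norm(e)); e/=np.linalg.norm(e)
xr=np.array([e[1],-e[0]]) # rack x
c0=a[:2]+.060*xr+e*.031; print('origin from slips',c0,'from knob',kn[:2]+.137*e,'yaw deg of e',np.degrees(np.arctan2(e[1],e[0])))
G=(c0+kn[:2]+.137*e)/2
for n,u,v,h,y in(('tall',229.3,268.4,.105,-.093),('taper',220.6,241.1,.071,-.031),('squat',214.6,213.3,.055,.031),('square',200.2,182.6,.085,.093)):
    p=ray(d,u,v,h)[:2];print(n,p.round(4),'rack xy',((p-G)@xr).round(4),((p-G)@e).round(4))
em=np.array([-.9593,.2822]);xm=np.array([em[1],-em[0]]);M=np.array([.561,-.176])
print('metal yaw',np.degrees(np.arctan2(em[1],em[0])),[(M+em*y).round(4).tolist() for y in(-.093,-.031,.031,.093)])
E
python3 geo.py
```

```text
slip dist 0.12614260023243623
origin from slips [0.50871684 0.19079749] from knob [0.50946563 0.18390483] yaw deg of e 17.457804871656904
tall [0.4232 0.1558] rack xy 0.0044 -0.0914
taper [0.4777 0.1792] rack xy -0.0017 -0.0324
squat [0.5364 0.1945] rack xy 0.0014 0.0282
square [0.5978 0.2171] rack xy -0.0017 0.0936
metal yaw 163.6075494616367 [[0.6502, -0.2022], [0.5907, -0.1847], [0.5313, -0.1673], [0.4718, -0.1498]]
```

Request:
arm_command(rows="20 60 0 0 0 -1; 45 120 0 0 0 -2; 75 180 0 0 0 -3; 100 240 0 0 0 -4; 120 300 0 0 0 -5; 140 360 0 0 0 -6; 160 420 0 0 0 -6; 170 480 0 0 0 -6; 176 540 0 0 0 -6; 176 600 0 0 0 -6; 176 660 0 0 0 -6; 176 710 0 0 0 -6", jaw=1, squeeze=30)

```text
t: 1.65
tool_pos: [0.4226, 0.1386, 0.3029]
tool_rot: [-3.104, -0.474, -0.001]
contact_force: [0.7, -0.6, 0.0]
opening: 0.0853
```

Run:
```python
from h import *
d=snap('wrist','w1');o=d['obs'];print(o['t'],o['tool_pos'],cv2.Rodrigues(np.array(o['tool_rot'],float))[0].round(3).tolist(),o['q'])
for n,X in(('tall',(.4232,.1558,.105)),('taper',(.4777,.1792,.071)),('squat',(.5364,.1945,.055)),('square',(.5978,.2171,.085)),('knob',(.3788,.1428,.038))): print(n,proj(d,X).round(1))
```

```text
1.65 [0.42257704 0.13857908 0.30286892] [[0.954, 0.298, 0.0], [0.298, -0.954, 0.002], [0.001, -0.002, -1.0]] [ 1.48487925e-01 -4.02827427e-01  2.01442930e+00  1.62965909e-03
  1.52951611e+00  1.41618570e+00]
tall [301.9 186.6]
taper [296.5 118.8]
squat [299.4  52.7]
square [291.4 -43.6]
knob [304.8 209.4]
```

View pics/w1.png

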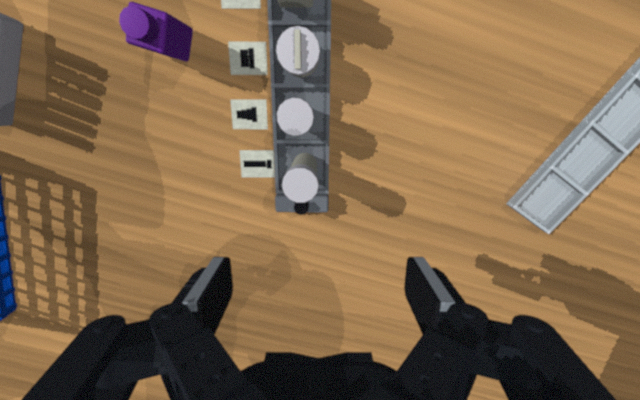

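Run:
```python
from h import *
d=load('w1');g=cv2.cvtColor(d['frame'],cv2.COLOR_RGB2HSV)
m=((g[...,1]<45)&(g[...,2]>135)).astype(np.uint8);m[:,:270]=0;m[:,335:]=0;m[240:]=0
cs,_=cv2.findContours(m,0,1)
for k in cs:
    if cv2.contourArea(k)<200: continue
    (u,v),r=cv2.minEnclosingCircle(k);h=.105 if v>150 else .071 if v>85 else .055
    p=ray(d,u,v,h);print(round(u,1),round(v,1),round(r,1),p.round(4),'diam mm',1000*2*np.linalg.norm(ray(d,u+r,v,h)-p))
```

```text
300.0 183.6 18.9 [0.4255 0.1583 0.105 ] diam mm 34.93250040240352
294.6 116.1 19.0 [0.4796 0.1817 0.071 ] diam mm 36.82182988457061
297.1 49.6 23.7 [0.5384 0.1973 0.055 ] diam mm 45.43377649859188
```

Request:
arm_command(rows="2 18.5 0 0 0 0; 2 18.5 -50 0 0 0; 2 18.5 -100 0 0 0; 2 18.5 -140 0 0 0; 2 18.5 -155 0 0 0; 2 18.5 -155 0 0 0; 2 18.5 -155 0 0 0")

```text
t: 2.58
tool_pos: [0.4252, 0.162, 0.1498]
tool_rot: [-3.098, -0.482, -0.006]
contact_force: [0.9, 0.0, 0.1]
opening: 0.0853
```

Request:
arm_command(rows="0 0 0 0 0 0; 0 0 0 0 0 0; 0 0 0 0 0 0; 0 0 0 0 0 0; 0 0 0 0 0 0; 0 0 0 0 0 0; 0 0 0 0 0 0; 0 0 0 0 0 0", jaw=0, squeeze=25)

```text
t: 3.58
tool_pos: [0.4258, 0.162, 0.1505]
tool_rot: [-3.098, -0.482, -0.008]
contact_force: [1.5, -1.5, 5.0]
opening: 0.0333
```

Request:
arm_command(rows="0 0 30 0 0 0; 0 0 70 0 0 0; 6 -15 90 0 0 -3; 30 -50 90 0 0 -7; 60 -95 90 0 0 -12; 90 -145 90 0 0 -17; 120 -195 90 0 0 -22; 150 -245 90 0 0 -27; 180 -295 90 0 0 -32; 205 -332 90 0 0 -34; 220 -355 90 0 0 -34; 226 -365 90 0 0 -34")

```text
t: 5.08
tool_pos: [0.6517, -0.2039, 0.2388]
tool_rot: [-3.104, 0.447, -0.007]
contact_force: [-0.4, 0.6, -0.7]
opening: 0.0334
```

Request:
arm_command(rows="0 0 0 0 0 0; 0 0 0 0 0 0; 0 0 0 0 0 0")

```text
t: 5.45
tool_pos: [0.6514, -0.2028, 0.2388]
tool_rot: [-3.104, 0.445, -0.006]
contact_force: [0.3, 0.5, -0.6]
opening: 0.0333
```

Run:
```python
from h import *
d=snap('wrist','w2');o=d['obs'];s=snap('scene','s2')
print(o['t'],o['tool_pos'],o['tool_rot'],o['opening'])
c=np.zeros((400,800,3),np.uint8);c[:,:480]=d['frame'][:,80:560];c[:,480:]=cv2.resize(s['frame'][80:280,180:340],(320,400))
cv2.imwrite('pics/c2.png',c[:,:,::-1])
em=np.array([-.9593,.2822]);M=np.array([.561,-.176])
for y in(-.093,-.031,.031,.093,-.137): print(y,proj(d,[*(M+em*y),.005]).round(1))
```

```text
5.45 [ 0.65136773 -0.2028309   0.23882338] [-3.10361387  0.44541557 -0.00627013] 0.03329921541659307
-0.093 [320.  184.2]
-0.031 [319.8 238.3]
0.031 [319.6 286.5]
0.093 [319.5 329.9]
-0.137 [320.1 141.6]
```

View pics/c2.png

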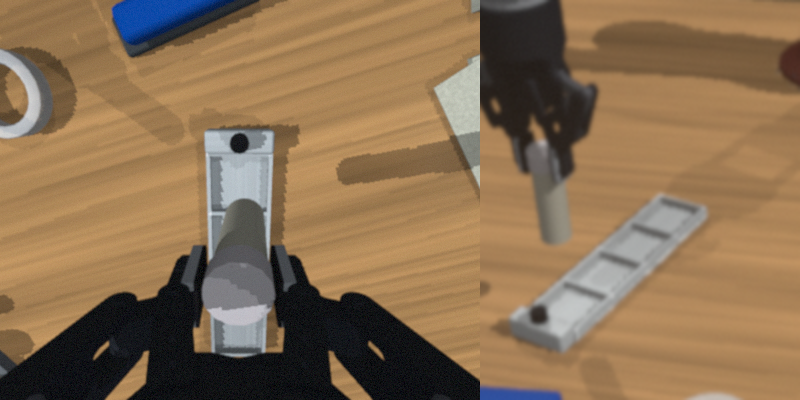

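Run:
```python
from h import *
d=load('w2');s=load('s2');p=d['obs']['tool_pos']
for z in(.194,.176,.094): print(z,proj(d,[p[0],p[1],z]).round(1),proj(s,[p[0],p[1],z]).round(1))
```

```text
0.194 [320.  288.9] [212.  153.9]
0.176 [320.1 267.9] [213.5 162.3]
0.094 [320.1 212.1] [219.9 198.4]
```

Request:
arm_command(rows="-1 1 -30 0 0 0; -1 1 -60 0 0 0; -1 1 -78 0 0 0; -1 1 -85 0 0 0; -1 1 -89 0 0 0; -1 1 -89 0 0 0; -1 1 -89 0 0 0")

```text
t: 6.42
tool_pos: [0.651, -0.2024, 0.1512]
tool_rot: [-3.104, 0.446, -0.01]
contact_force: [0.1, -0.5, -0.7]
opening: 0.0333
```

Request:
arm_command(rows="0 0 0 0 0 0; 0 0 0 0 0 0; 0 0 0 0 0 0; 0 0 0 0 0 0; 0 0 0 0 0 0", jaw=1)

```text
t: 7.05
tool_pos: [0.651, -0.2023, 0.1511]
tool_rot: [-3.104, 0.446, -0.009]
contact_force: [0.3, -0.8, -0.2]
opening: 0.0852
```

Request:
arm_command(rows="0 0 50 0 0 0; 0 0 100 0 0 0; -10 20 140 0 0 3; -30 60 150 0 0 8; -55 115 150 0 0 14; -80 170 150 0 0 20; -105 225 150 0 0 26; -130 280 150 0 0 32; -155 325 150 0 0 34; -170 355 150 0 0 34; -172 370 150 0 0 34; -172 370 150 0 0 34")

```text
t: 8.55
tool_pos: [0.4792, 0.168, 0.3012]
tool_rot: [-3.098, -0.483, -0.007]
contact_force: [0.2, -0.6, 0.5]
opening: 0.0852
```

Request:
arm_command(rows="0 0 0 0 0 0; 0 0 0 0 0 0")

```text
t: 8.8
tool_pos: [0.4798, 0.1671, 0.3011]
tool_rot: [-3.098, -0.48, -0.007]
contact_force: [-0.0, 1.0, -0.2]
opening: 0.0854
```

```bash
cat > lids.py <<'E'
from h import *
import sys
d=snap('wrist',sys.argv[1]);o=d['obs'];print(o['t'],o['tool_pos'],o['tool_rot'])
g=cv2.cvtColor(d['frame'],cv2.COLOR_RGB2HSV)
m=((g[...,1]<45)&(g[...,2]>135)).astype(np.uint8);m[250:]=0
cs,_=cv2.findContours(m,0,1);C=[]
for n,X in(('taper',(.479,.1805,.071)),('squat',(.5375,.196,.055)),('square',(.599,.219,.085))):
    q=proj(d,X)
    for k in cs:
        if cv2.contourArea(k)<200: continue
        (u,v),r=cv2.minEnclosingCircle(k)
        if np.hypot(u-q[0],v-q[1])<25:
            p=ray(d,u,v,X[2]);print(n,'pix',round(u,1),round(v,1),'pred',q.round(1),p.round(4),'diam',(2000*np.linalg.norm(ray(d,u+r,v,X[2])-p)).round(1))
E
python3 lids.py w3
```

```text
8.8 [0.47975649 0.16708422 0.30108624] [-3.09817884 -0.48047855 -0.00662296]
taper pix 306.5 180.2 pred [307.7 181.6] [0.48  0.182 0.071] diam 37.3
squat pix 309.8 118.9 pred [310.6 120.2] [0.5385 0.1972 0.055 ] diam 43.2
square pix 304.5 44.0 pred [305.1  42.9] [0.5981 0.2193 0.085 ] diam 45.9
```

Request:
arm_command(rows="0 14 -30 0 0 0; 0 14 -80 0 0 0; 0 14 -130 0 0 0; 0 14 -170 0 0 0; 0 14 -186 0 0 0; 0 14 -187 0 0 0; 0 14 -187 0 0 0")

```text
t: 9.72
tool_pos: [0.4811, 0.1813, 0.1161]
tool_rot: [-3.098, -0.48, -0.012]
contact_force: [-0.5, 0.1, 0.1]
opening: 0.0855
```

Request:
arm_command(rows="0 0 0 0 0 0; 0 0 0 0 0 0; 0 0 0 0 0 0; 0 0 0 0 0 0; 0 0 0 0 0 0; 0 0 0 0 0 0; 0 0 0 0 0 0; 0 0 0 0 0 0", jaw=0, squeeze=25)

```text
t: 10.72
tool_pos: [0.4817, 0.1815, 0.1169]
tool_rot: [-3.098, -0.48, -0.014]
contact_force: [-0.2, -0.5, 5.2]
opening: 0.0354
```

Request:
arm_command(rows="0 0 30 0 0 0; 0 0 70 0 0 0; 3 -15 90 0 0 -3; 15 -50 90 0 0 -7; 30 -95 90 0 0 -12; 45 -145 90 0 0 -17; 60 -195 90 0 0 -22; 75 -245 90 0 0 -27; 90 -295 90 0 0 -32; 102 -332 90 0 0 -34; 109 -355 90 0 0 -34; 111 -366 90 0 0 -34")

```text
t: 12.22
tool_pos: [0.5925, -0.1851, 0.2062]
tool_rot: [-3.105, 0.447, -0.014]
contact_force: [-0.4, -0.2, 0.5]
opening: 0.0348
```

Request:
arm_command(rows="0 0 0 0 0 0; 0 0 0 0 0 0")

```text
t: 12.48
tool_pos: [0.5923, -0.184, 0.2059]
tool_rot: [-3.105, 0.445, -0.013]
contact_force: [0.2, -0.6, 0.7]
opening: 0.0354
```

Run:
```python
from h import *
d=snap('wrist','w4');s=snap('scene','s4');o=d['obs'];p=o['tool_pos'];print(o['t'],p)
for z in(p[2]-.045,p[2]-.111): print(z,proj(d,[p[0],p[1],z]).round(1),proj(s,[p[0],p[1],z]).round(1))
c=np.zeros((400,800,3),np.uint8);c[:,:480]=d['frame'][:,80:560];c[:,480:]=cv2.resize(s['frame'][80:280,180:340],(320,400))
cv2.imwrite('pics/c4.png',c[:,:,::-1])
```

```text
12.475 [ 0.5922783  -0.18397229  0.20587073]
0.160870729185499 [320.  289.1] [235.2 154.8]
0.09487072918549898 [320.  230.5] [239.2 182.8]
```

View pics/c4.png

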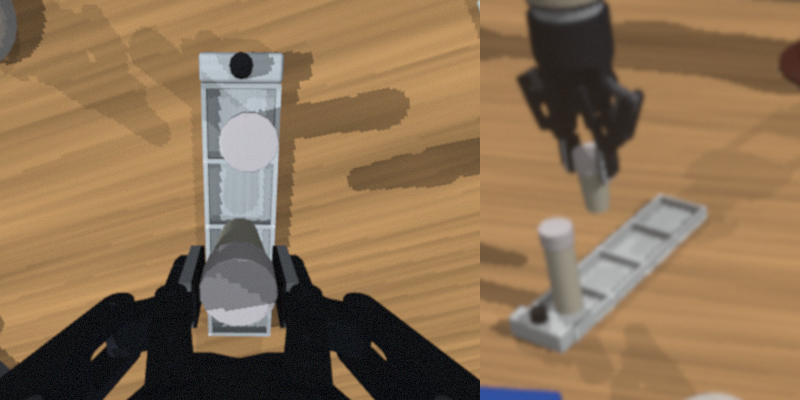

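Request:
arm_command(rows="0 0 -30 0 0 0; 0 0 -60 0 0 0; 0 0 -78 0 0 0; 0 0 -85 0 0 0; 0 0 -89 0 0 0; 0 0 -89 0 0 0; 0 0 -89 0 0 0")

```text
t: 13.45
tool_pos: [0.593, -0.1843, 0.1182]
tool_rot: [-3.105, 0.445, -0.017]
contact_force: [0.0, 0.1, -0.5]
opening: 0.0354
```

Request:
arm_command(rows="0 0 0 0 0 0; 0 0 0 0 0 0; 0 0 0 0 0 0; 0 0 0 0 0 0; 0 0 0 0 0 0", jaw=1)

```text
t: 14.08
tool_pos: [0.593, -0.1843, 0.1182]
tool_rot: [-3.105, 0.445, -0.017]
contact_force: [-0.0, -0.3, 0.0]
opening: 0.0854
```

Run:
```python
from h import *
d=load('w4');g=cv2.cvtColor(d['frame'],cv2.COLOR_RGB2HSV)
print(proj(d,[.6502,-.2022,.105]), ray(d,329,142,.105))
```

```text
[322.46490952 138.06168724] [ 0.64706233 -0.20514035  0.105     ]
```

Request:
arm_command(rows="0 0 50 0 0 0; 0 0 100 0 0 0; -3 20 150 0 0 3; -10 60 180 0 0 8; -18 115 182 0 0 14; -26 170 182 0 0 20; -34 225 182 0 0 26; -42 280 182 0 0 32; -50 325 182 0 0 34; -55 355 182 0 0 34; -55 367 182 0 0 34; -55 367 182 0 0 34")

```text
t: 15.58
tool_pos: [0.5381, 0.1828, 0.3001]
tool_rot: [-3.097, -0.483, -0.014]
contact_force: [0.2, -0.3, -0.1]
opening: 0.0856
```

Request:
arm_command(rows="0 0 0 0 0 0; 0 0 0 0 0 0")

```text
t: 15.82
tool_pos: [0.5384, 0.1817, 0.3001]
tool_rot: [-3.098, -0.481, -0.014]
contact_force: [-0.0, -0.1, 0.2]
opening: 0.0854
```

```bash
python3 lids.py w5
```

```text
15.825 [0.53839118 0.18173525 0.30008074] [-3.09790298 -0.48080426 -0.0136656 ]
squat pix 307.2 176.4 pred [307.3 179.1] [0.5403 0.197  0.055 ] diam 44.4
square pix 301.0 113.5 pred [301.7 117. ] [0.6018 0.2205 0.085 ] diam 43.4
```

Request:
arm_command(rows="0 15 -30 0 0 0; 0 15 -80 0 0 0; 0 15 -130 0 0 0; 0 15 -170 0 0 0; 0 15 -192 0 0 0; 0 15 -200 0 0 0; 0 15 -201 0 0 0; 0 15 -201 0 0 0")

```text
t: 16.88
tool_pos: [0.5393, 0.197, 0.1005]
tool_rot: [-3.098, -0.481, -0.018]
contact_force: [-0.4, -0.1, 0.2]
opening: 0.0855
```

Request:
arm_command(rows="0 0 0 0 0 0; 0 0 0 0 0 0; 0 0 0 0 0 0; 0 0 0 0 0 0; 0 0 0 0 0 0; 0 0 0 0 0 0; 0 0 0 0 0 0; 0 0 0 0 0 0", jaw=0, squeeze=25)

```text
t: 17.88
tool_pos: [0.5398, 0.1971, 0.1014]
tool_rot: [-3.098, -0.481, -0.019]
contact_force: [-1.6, -0.0, 5.6]
opening: 0.041
```

Request:
arm_command(rows="0 0 30 0 0 0; 0 0 70 0 0 0; 0 -15 90 0 0 -3; -1 -50 90 0 0 -7; -2 -95 90 0 0 -12; -3 -145 90 0 0 -17; -4 -195 90 0 0 -22; -5 -245 90 0 0 -27; -6 -295 90 0 0 -32; -7 -332 90 0 0 -34; -8 -355 90 0 0 -34; -8 -365 90 0 0 -34")

```text
t: 19.38
tool_pos: [0.5308, -0.1695, 0.1903]
tool_rot: [-3.106, 0.452, -0.019]
contact_force: [0.2, 0.7, -0.8]
opening: 0.0416
```

Request:
arm_command(rows="0 0 0 0 0 0; 0 0 0 0 0 0")

```text
t: 19.62
tool_pos: [0.5305, -0.1688, 0.1898]
tool_rot: [-3.105, 0.451, -0.017]
contact_force: [-0.6, -0.5, 0.1]
opening: 0.041
```

Run:
```python
from h import *
d=snap('wrist','w6');s=snap('scene','s6');o=d['obs'];p=o['tool_pos'];print(o['t'],p)
c=np.zeros((400,800,3),np.uint8);c[:,:480]=d['frame'][:,80:560];c[:,480:]=cv2.resize(s['frame'][80:280,180:340],(320,400))
cv2.imwrite('pics/c6.png',c[:,:,::-1])
```

```text
19.625 [ 0.53045182 -0.168801    0.18977546]
```

View pics/c6.png

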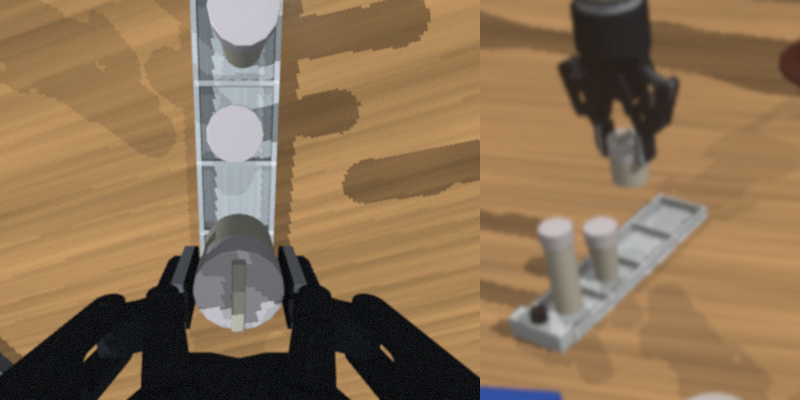

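Tall and taper stand upright in pockets 1 and 2; the squat is held level above pocket 3. Lowering.

Request:
arm_command(rows="1 1 -30 0 0 0; 1 1 -60 0 0 0; 1 1 -77 0 0 0; 1 1 -84 0 0 0; 1 1 -88 0 0 0; 1 1 -88 0 0 0; 1 1 -88 0 0 0")

```text
t: 20.6
tool_pos: [0.5323, -0.1679, 0.1031]
tool_rot: [-3.106, 0.45, -0.021]
contact_force: [-0.3, -0.3, -0.1]
opening: 0.0414
```

Request:
arm_command(rows="0 0 0 0 0 0; 0 0 0 0 0 0; 0 0 0 0 0 0; 0 0 0 0 0 0; 0 0 0 0 0 0", jaw=1)

```text
t: 21.22
tool_pos: [0.5322, -0.1679, 0.1031]
tool_rot: [-3.106, 0.45, -0.021]
contact_force: [0.2, -1.0, 0.5]
opening: 0.0852
```

Request:
arm_command(rows="0 0 50 0 0 0; 0 0 100 0 0 0; 5 20 150 0 0 3; 12 60 190 0 0 8; 22 115 198 0 0 14; 32 170 198 0 0 20; 42 225 198 0 0 26; 52 280 198 0 0 32; 60 325 198 0 0 34; 66 360 198 0 0 34; 68 373 198 0 0 34; 68 373 198 0 0 34")

```text
t: 22.72
tool_pos: [0.6002, 0.2053, 0.3007]
tool_rot: [-3.098, -0.478, -0.017]
contact_force: [0.2, -0.4, 0.2]
opening: 0.0857
```

Request:
arm_command(rows="0 0 0 0 0 0; 0 0 0 0 0 0")

```text
t: 22.98
tool_pos: [0.6002, 0.2041, 0.3008]
tool_rot: [-3.099, -0.476, -0.017]
contact_force: [-0.2, 0.5, 0.1]
opening: 0.0852
```

```bash
python3 lids.py w7
```

```text
22.975 [0.60021517 0.20412558 0.30081918] [-3.09906375 -0.47615714 -0.01742698]
square pix 305.0 180.0 pred [305.3 186.6] [0.6053 0.2212 0.085 ] diam 43.0
```

View pics/w7.png

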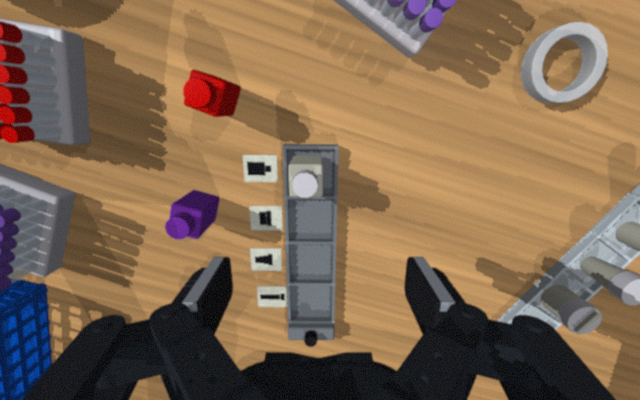

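Request:
arm_command(rows="0 15 -30 0 0 0; 0 15 -80 0 0 0; 0 15 -130 0 0 0; 0 15 -165 0 0 0; 0 15 -187 0 0 0; 0 15 -192 0 0 0; 0 15 -193 0 0 0; 0 15 -193 0 0 0")

```text
t: 24.02
tool_pos: [0.6014, 0.2195, 0.1099]
tool_rot: [-3.099, -0.476, -0.023]
contact_force: [-0.1, 0.2, 0.2]
opening: 0.0851
```

Request:
arm_command(rows="0 0 0 0 0 0; 0 0 0 0 0 0; 0 0 0 0 0 0; 0 0 0 0 0 0; 0 0 0 0 0 0; 0 0 0 0 0 0; 0 0 0 0 0 0; 0 0 0 0 0 0", jaw=0, squeeze=30)

```text
t: 25.02
tool_pos: [0.6018, 0.2196, 0.1104]
tool_rot: [-3.099, -0.476, -0.024]
contact_force: [-0.8, 0.0, 4.8]
opening: 0.0353
```

Request:
arm_command(rows="0 0 30 0 0 0; 0 0 70 0 0 0; -4 -15 90 0 0 -3; -17 -50 90 0 0 -7; -33 -95 90 0 0 -12; -50 -145 90 0 0 -17; -68 -195 90 0 0 -22; -86 -245 90 0 0 -27; -103 -295 90 0 0 -32; -117 -335 90 0 0 -34; -127 -360 90 0 0 -34; -129 -369 90 0 0 -34")

```text
t: 26.52
tool_pos: [0.4715, -0.1502, 0.199]
tool_rot: [-3.106, 0.455, -0.023]
contact_force: [-0.2, 0.7, -0.4]
opening: 0.0353
```

Request:
arm_command(rows="0 0 0 0 0 0; 0 0 0 0 0 0")

```text
t: 26.78
tool_pos: [0.4715, -0.1493, 0.1984]
tool_rot: [-3.105, 0.453, -0.021]
contact_force: [-0.7, -0.2, -2.2]
opening: 0.0356
```

Run:
```python
from h import *
d=snap('wrist','w8');s=snap('scene','s8');o=d['obs'];p=o['tool_pos'];print(o['t'],p)
c=np.zeros((400,800,3),np.uint8);c[:,:480]=d['frame'][:,80:560];c[:,480:]=cv2.resize(s['frame'][80:280,180:340],(320,400))
cv2.imwrite('pics/c8.png',c[:,:,::-1])
```

```text
26.775 [ 0.47150207 -0.14931157  0.19842236]
```

View pics/c8.png

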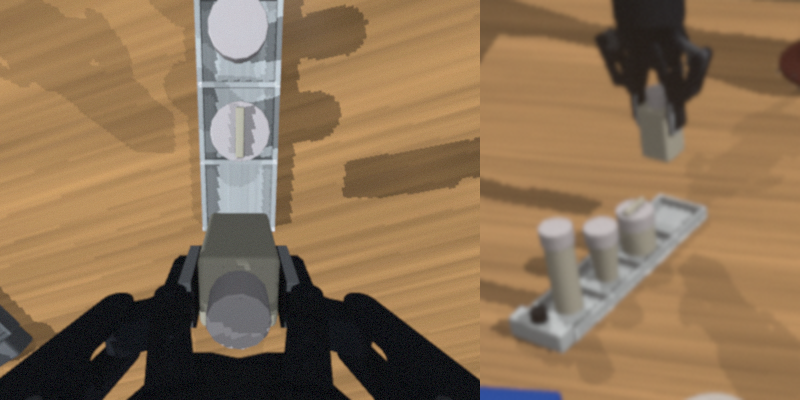

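Three stand in order; the square is held aligned above pocket 4. Lower, release, retreat and check.

Request:
arm_command(rows="1 0 -30 0 0 0; 1 0 -60 0 0 0; 1 0 -77 0 0 0; 1 0 -84 0 0 0; 1 0 -87 0 0 0; 1 0 -88 0 0 0; 1 0 -88 0 0 0")

```text
t: 27.75
tool_pos: [0.4732, -0.1496, 0.1116]
tool_rot: [-3.106, 0.452, -0.024]
contact_force: [-1.3, 0.1, -0.7]
opening: 0.0353
```

Request:
arm_command(rows="0 0 0 0 0 0; 0 0 0 0 0 0; 0 0 0 0 0 0; 0 0 0 0 0 0; 0 0 0 0 0 0", jaw=1)

```text
t: 28.38
tool_pos: [0.4732, -0.1496, 0.1116]
tool_rot: [-3.106, 0.453, -0.024]
contact_force: [0.4, -0.4, 0.5]
opening: 0.0853
```

Request:
arm_command(rows="0 0 50 0 0 0; 0 0 100 0 0 0; 0 0 150 0 0 0; -20 50 170 0 0 0; -20 100 170 0 0 0; -20 150 170 0 0 0; -20 200 170 0 0 0; -20 220 170 0 0 0; -20 220 170 0 0 0; -20 220 170 0 0 0")

```text
t: 29.62
tool_pos: [0.4532, 0.0699, 0.2815]
tool_rot: [-3.106, 0.453, -0.024]
contact_force: [-0.4, -0.4, 0.8]
opening: 0.0856
```

Run:
```python
from h import *
t=snap('top','t9');s=snap('scene','s9');print(t['obs']['t'],t['obs']['tool_pos'])
c=np.zeros((480,800,3),np.uint8);c[:,:400]=cv2.resize(t['frame'][120:264,330:450],(400,480));c[:,400:]=cv2.resize(s['frame'][120:264,190:310],(400,480))
cv2.imwrite('pics/c9.png',c[:,:,::-1])
em=np.array([-.9593,.2822]);M=np.array([.561,-.176])
for n,h,y in(('tall',.105,-.093),('taper',.071,-.031),('squat',.055,.031),('square',.085,.093)):
    for q,f,o in((t,3.333,(330,120)),(s,3.333,(190,120))):
        p=(M+em*y); print(n,'crop px top/floor',((proj(q,[*p,h])-o)*f).round(),((proj(q,[*p,.005])-o)*f).round())
```

```text
29.625 [0.45319436 0.06989172 0.28148593]
tall crop px top/floor [252.  99.] [220. 131.]
tall crop px top/floor [ 99. 245.] [122. 378.]
taper crop px top/floor [217. 205.] [198. 219.]
taper crop px top/floor [168. 240.] [181. 324.]
squat crop px top/floor [189. 302.] [176. 308.]
squat crop px top/floor [227. 213.] [235. 275.]
square crop px top/floor [173. 397.] [154. 399.]
square crop px top/floor [275. 131.] [284. 229.]
```

View pics/c9.png

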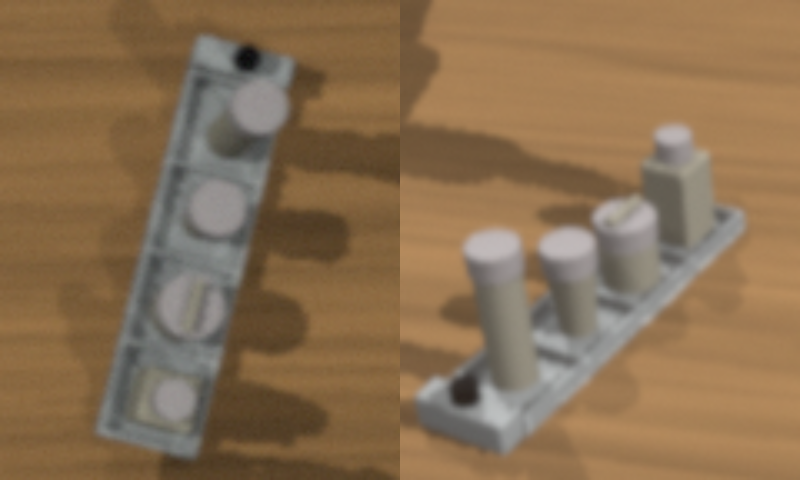

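```bash
python3 -c "
from h import *
o=monitor.get_obs();print(o['t'],o['contact_force']);print(workorder.finish_job())"
```

```text
29.725 [-0.00415427  0.4429295   0.13992508]
the job is handed in; nothing more can be done
None
```

I moved all four containers to the metal rack in the slip order, counted from the knob: tall, taper, squat, square. The job was handed in at t = 29.7 s; no verdict is reported.

The last top and scene pictures show each container upright in its own pocket, with the gripper open and clear of everything. By those pictures, the tall container is about 4–5 mm off its pocket centre and the other three within about 2–3 mm (limit 15 mm). I saw no failures during the run. The pictures can't show how well each container is seated on its pocket floor. Each was let go within about 2 mm of its starting height above the floor.

Two measurements disagreed:
- **Grey rack position:** the knob and the slips gave rack centres about 7 mm apart, so I gripped using the lid positions seen by the wrist camera instead.
- **Square bottle:** the automatic blob fit was off because it merged the cap with the body, so I read the cap centre directly from the image.

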